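# Unhook the drained strainer basket and seat it in the strainer

### The arm

A 6-joint arm with a two-finger parallel gripper is mounted at the origin on the work surface. World frame = base frame: x ahead of the robot, y to its left, z up, the work surface at z = 0. Lengths are in m, angles in rad, forces in N, time in s.
With the tool pointing down it reaches from about 0.375 to 0.9 m from the base axis. Payload 3.1 kg.
Tool frame: the origin (TCP) lies between the finger pads; the fingertips stand 11 mm ahead of it and the grasp point (between the pads) lies 8 mm behind it; z points along the fingers, y is the line along which they close (so a half turn about z gives the same grasp; the last joint's range is limited). The gripper opens to 85 mm and grips with 20 to 120 N. Pads are 22 mm wide; open, the fingers measure 114 mm over their backs; the gripper's body (76 mm by 85 mm) begins 54 mm behind the grasp point. The pads swing forward as they close: fully open they stand 13 mm farther back than shut.
Start: joints at [-1.425, 0.527, 1.433, -0, 1.181, -0.178], TCP at [0.199, -0.592, 0.242] pointing down, gripper open.
Joint ranges: [-3.08, 3.08], [-0.75, 2.2], [0.22, 2.44], [-1.43, 4.57], [0, 2.65], [-2.85, 2.85]. Speed limits (rad/s): [2.79, 2.79, 3.14, 3.14, 3.14, 3.14].

### API

Orientations are given as a 3x3 rotation matrix whose columns are the frame's x, y, z axes.
In Python, from bench import robot, cams gives the robot as it stands.
- The arm moves only by the tool send_rows, never from a script. Its argument "plan" is a list that holds one entry, the list of rows, each a list of 5 numbers: the shift along the world's x, y, z in cm, then the turn about the world's z in degrees, then the opening, from 0 (shut) to 1 (fully open). A call has 1 to 20 rows; each row shifts and turns the commanded pose from where the row before left it; what a row does not reach is not made up. A row lasts 1/12 s, in which the tool goes at most 41.7 mm and 7.16 degrees, less where a joint would pass 70% of its speed; a pose out of reach is approached as far as the arm can. A call with a gripper value outside its range is refused whole. The fingers move at their own pace and stop on an object; "force" is the grip in N (left out, the last holds). Time passes only in rows, so rows that do not move let the fingers close. It gives the time, the measured TCP pose, the force and the opening at its end, in the units of the state.
- robot.state(): the state, without advancing time (a new reading comes with each control period).
- cams.grab_frame(name): name is "scene" or "top"; returns a dict with "img" (400x640x3 uint8, red, green, blue), "fx", "fy", "cx", "cy" (pixels), "R" (3x3) and "t" (3): a world point X has camera coordinates R X + t. Camera axes: x right, y down, z forward; pixel columns grow to the right and rows downward; lengths in m; the calibration is good to about 2 mm. A picture is of the moment at which its call begins. There is no depth.
- robot.finish_job(): hands the job in, once; it reports no verdict.
The state is a dict: "clock": time; "joints": joint angles; "joint_velocities": joint speeds; "joint_torque": joint torques, N m; "tool_pos": TCP position; "ee_rot": TCP orientation; "wrist_force": force on the tool from outside, world axes, zero at the start; "torque": the same for the moment, N m; "width": opening from 0.0 (shut) to 1.0 (fully open).
Only numpy, scipy, OpenCV 4.12 (cv2) and the standard library are available. Lean on these libraries where they do the work, as an engineer would, in place of code of your own. Each camera call takes 0.05 s, during which the arm holds its last target. There are 200 camera calls.

### The job

The washed strainer basket hangs by its handle from the drain stand's hook. Take it by the handle, press the hook's sprung keeper fully back with the handle itself (not with the gripper), lift the handle out past the beak without forcing it and draw it off the hook; then lower the basket into the open strainer body until its rim rests home on the ledge before you let go, and leave everything else where it is.

Things in the scene. Friction and masses are not known exactly. Their poses are not given: they have to be found in the camera images.
- basket: Bright steel strainer basket: a slotted round cup tapering from 92 mm across at the top to 80 mm at the foot, 68 mm deep, under a flat rim 116 mm across and 4 mm thick (top at 72 mm), with an upright rigid bail handle over it; about 0.36 kg. Origin: centre of its underside; z up, y along the handle's bar.
- handle (a point): Middle of the handle's bar, 152 mm above the basket's underside, basket axes. The bar is round, 10 mm thick, level, along the basket's y, straight for 45 mm either side. Hook and keeper fill the middle 11 mm either side: grip it from above 28 to 38 mm from the middle, closing along the basket's x, firmly: so held, the basket sags 1 to 3 degrees.
- stand: Drain stand: steel foot plate 250 x 160 mm with a shallow pan, a grey post 28 mm square and 220 mm high (125 mm along +x from the origin), and an arm from it that carries an upturned forged hook. Origin: on the bench, straight under the hanging bar; z up, x from the hook's beak towards the post, y across the hook.
- hook (a point): Where the centre of the hanging bar lies in the hook's bowl (within 2 mm), 200 mm above the bench, stand axes. The hook is 16 mm wide (y), opens upward, its back limb 24 mm behind this point (+x), top 33 mm above it, underside 16 mm below it. The bowl's floor climbs towards the post, 1 to 2 mm in 12 mm: lift the bar 3 to 4 mm before pushing it back.
- beak (a point): End of the hook's beak, the front limb's rounded end that turns back over the bar: 4 mm behind (+x of the stand) and 15 mm above point hook (underside 11 mm, top 19 mm above it). The bar can rise only 5 mm where it hangs; it comes out after being moved 10 mm towards the post and kept there while it rises past the beak; then draw it forward over the beak (-x), off the hook.
- keeper (a joint): The hook's sprung keeper, a 22 mm wide steel plate leaning forward on the beak's end, closing the way out. rad: 0 shut, 0.38 fully back on a hard stop. Only the bar pressed towards the post opens it: at the bar's height about 5 N at first, about 11 N at the stop, less higher up. It springs shut behind the bar. More than 25 N between basket and hook or keeper bends them.
- keeper_top (a point): Middle of the keeper's upper edge: shut, 20 mm above point hook and 5 mm behind it (+x). The keeper hinges about a rivet 15 mm behind and 24 mm below point hook; it meets its stop after the bar, raised 4 mm, has moved about 9 to 12 mm towards the post from where it hung.
- strainer: Cast strainer body, fixed to the bench, cover off: a round pot with an in-line pipe flange at either side (along its y, 234 mm overall) and a round top flange 168 mm across, face 118 mm above the bench, with eight 10 mm studs standing 27 mm above the face on a 146 mm circle. Origin: centre of its underside on the bench; z up.
- seat (a point): Centre of the strainer's ledge, 113 mm above the bench, strainer axes. The ledge lies 5 mm below the top face in a round recess 127 mm across; the bore below it is 104 mm across and 83 mm deep, so the basket hangs in the bore with its rim on the ledge, its underside then 68 mm below this point. Any turn of the basket about the vertical fits.
- tin: Aluminium tin, 68 mm across, 60 mm high; stays where it is. Origin: centre of its underside.
- nut1: Hex nut, 22 mm across, 10 mm high, lying on the bench; stays where it is.
- nut2: Another such nut; stays where it is.
- nut3: Another such nut; stays where it is.
- spanner: Spanner, 170 mm long, lying on the bench; stays where it is.
- driver: Screwdriver, 200 mm long, lying on the bench; stays where it is.
Things that resemble listed ones, but are neither listed nor needed, are in the scene too. Of the things that look like the basket, the middle-sized one is meant.

How it is judged:
By the outcome, as a careful person would: the job done as asked, in the order asked, and still so for the second after the job is handed in, with the robot touching nothing.
It also fails if it takes over 72 s, if anything falls off the work surface, if the arm or the gripper's body presses on something with over 40 N, if the wrist force passes 120 N, or if a joint passes its speed limit or range.

## Working session

There is one attempt and no reset: what is moved stays moved. The work goes in short steps, Python scripts to look and compute and a tool call to move; the robot and the scene stay as the last step left them, time stands still between calls to the robot, and variables do not carry over. Pictures are saved under pics/ and viewed, on a budget of 10 in all, crops included, one or two more only if the job needs it, and the job is handed in when it is done.

Besides the shell and the picture viewer there is one more tool, called after "Request:" by a JSON object that holds its "api" and its "payload", one argument or row to a line. send_rows: Moves the arm, as the interface text tells. Its arguments: {"type":"object","properties":{"plan":{"type":"array","items":{"type":"array","items":{"type":"array","items":{"type":"number"}}}},"force":{"type":"number"}},"required":["plan"]}

```bash
ls; mkdir -p pics
python3 - <<'E'
from bench import robot,cams
import cv2,numpy as np
for n in("scene","top"):
    f=cams.grab_frame(n);cv2.imwrite(f"pics/{n}0.png",f["img"][:,:,::-1]);np.savez(f"{n}0.npz",**f)
    print(n,f["fx"],f["cx"],f["cy"],(-f["R"].T@f["t"]).round(3),f["R"].round(3).tolist())
s=robot.state();print(s["tool_pos"],s["ee_rot"],s["clock"],s["wrist_force"],s["width"])
E
```

```text
pics
scene 461.2492411531463 311.3862406075023 196.90252308176258 [ 0.992 -0.514  1.03 ] [[0.813, 0.582, -0.016], [0.424, -0.611, -0.669], [-0.399, 0.537, -0.743]]
top 498.6345629085958 309.6796487442787 201.31596604655329 [0.376 0.137 1.425] [[-0.007, -1.0, 0.016], [-0.993, 0.005, -0.114], [0.114, -0.016, -0.993]]
[ 0.19879015 -0.5918693   0.24142999] [[ 9.48038107e-01  3.18156689e-01 -2.64681561e-04]
 [ 3.18156575e-01 -9.48036128e-01  1.97330799e-03]
 [ 3.76893455e-04 -1.95498135e-03 -9.99998018e-01]] 0.1 [ 0.21953621 -0.19908342 -0.29613288] 1.0027667840186056
```

View pics/scene0.png

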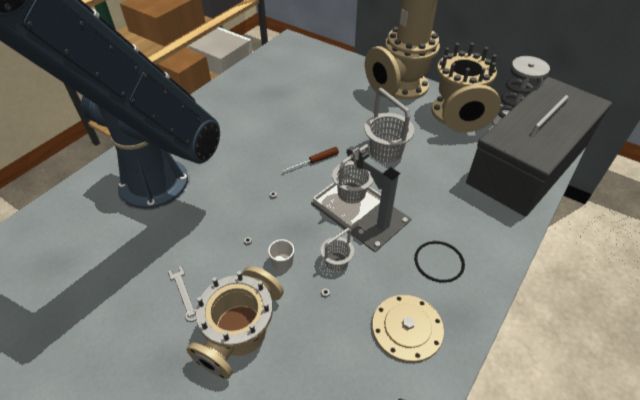

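View pics/top0.png

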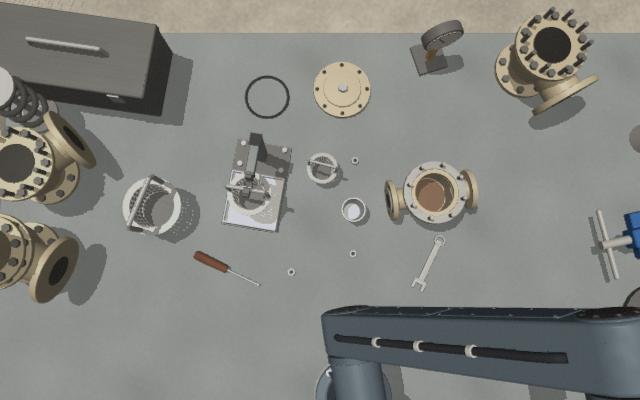

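Scene shows three baskets at scene pixels: large one on the bench (389,130), the hanging one on the stand (352,180), a small one (337,255). The hanging, middle-sized one is the target. The open in-line strainer is at scene (235,312) and top (437,190); there are flanged look-alikes at top (545,45), (20,160) and (15,250). Next, one close crop from both views.

Run:
```python
import cv2,numpy as np
a=np.load("scene0.npz")["img"][130:250,300:420,::-1];b=np.load("top0.npz")["img"][125:240,210:310,::-1]
A=cv2.resize(a,(480,480),interpolation=cv2.INTER_CUBIC);B=cv2.resize(b[:,:],None,fx=4.8,fy=4.8,interpolation=cv2.INTER_CUBIC)
A=cv2.resize(a[:120,:80],(400,600),interpolation=cv2.INTER_CUBIC) # scale5
B=cv2.resize(b[0:100,15:82],(402,600),interpolation=cv2.INTER_CUBIC)[:,:400] # scale6, origin (225,125)
cv2.imwrite("pics/crop1.png",np.hstack([A,B]))
```

```text
(no output)
```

View pics/crop1.png

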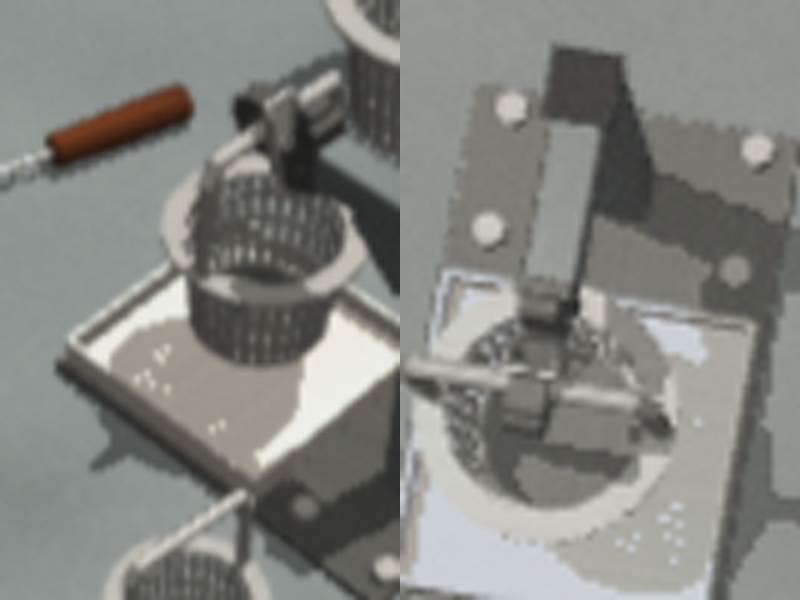

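The crop confirms the choice: the cup hangs by its bar, and the bar passes through the forged hook. The bar runs in scene from about (342,162) to (368,146), and in top from (226,186) to (267,192). Hook and keeper are at top ≈(246,189). Next I triangulate the bar and the strainer ring.

```bash
cat > h.py <<'E'
import numpy as np,cv2
def C(f): return -f["R"].T@f["t"]
def ray(f,p):
    d=f["R"].T@np.array([(p[0]-f["cx"])/f["fx"],(p[1]-f["cy"])/f["fy"],1]);return d/np.linalg.norm(d)
def onz(f,p,z):
    c=C(f);d=ray(f,p);return c+d*(z-c[2])/d[2]
def tri(fs,ps):
    A=np.zeros((3,3));b=np.zeros(3)
    for f,p in zip(fs,ps):
        d=ray(f,p);M=np.eye(3)-np.outer(d,d);A+=M;b+=M@C(f)
    X=np.linalg.solve(A,b)
    return X,[np.linalg.norm((np.eye(3)-np.outer(ray(f,p),ray(f,p)))@(X-C(f)))for f,p in zip(fs,ps)]
def proj(f,X):
    c=f["R"]@X+f["t"];return np.array([f["fx"]*c[0]/c[2]+f["cx"],f["fy"]*c[1]/c[2]+f["cy"]])
def line2(fs,qs):  # line seen by two views, through pixel pairs
    n=[np.cross(ray(f,q[0]),ray(f,q[1])) for f,q in zip(fs,qs)]
    d=np.cross(*n);d/=np.linalg.norm(d)
    A=np.array([*n,d]);m=np.array([n[0]@C(fs[0]),n[1]@C(fs[1]),0]);return np.linalg.solve(A,m),d
E
python3 - <<'E'
from h import *
S=dict(np.load("scene0.npz"));T=dict(np.load("top0.npz"))
ct=lambda x,y:(225+(x-400)/6-.4,125+y/6-.4)
cs=lambda x,y:(300+x/5-.4,130+y/5-.4)
P,d=line2([T,S],[[ct(440,372),ct(600,394)],[cs(225,152),cs(325,90)]])
print("bar dir",d.round(3))
# points on the bar line where y' matches: ends and hook
for n,p in(("Lend",ct(405,367)),("Rend",ct(655,403)),("hookT",ct(527,383))):
    r=ray(T,p);c=C(T);A=np.stack([d,-r],1);s=np.linalg.lstsq(A,c-P,rcond=None)[0];X=P+d*s[0];print(n,X.round(4),"scene crop",((proj(S,X)+.4-[300,130])*5).round(0))
print("hook tri",tri([T,S],[ct(527,383),cs(275,121)]))
for n,a,b,z in(("plateL",ct(476,85),ct(448,265),.006),("plateTop",ct(478,85),ct(795,128),.006),("armL",ct(548,125),ct(525,275),.2),("armR",ct(600,125),ct(583,280),.2)):
    v=onz(T,b,z)-onz(T,a,z);print(n,np.degrees(np.arctan2(v[1],v[0])).round(1),np.linalg.norm(v).round(3))
# strainer: tan/grey masks
for f,n,(x0,x1,y0,y1),z in((T,"T",(395,480,150,235),.118),(S,"S",(180,290,265,375),.118)):
    img=f["img"][y0:y1,x0:x1];h=cv2.cvtColor(img,cv2.COLOR_RGB2HSV)
    m=((h[...,1]>70)).astype(np.uint8)
    k,l,st,ce=cv2.connectedComponentsWithStats(m)
    for i in range(1,k):
        if st[i,4]>60:
            c=(ce[i]+[x0,y0]);print(n,st[i],c.round(1),onz(f,c,z).round(4))
cv2.imwrite("pics/str.png",np.hstack([cv2.resize(T["img"][155:230,395:470,::-1],(400,400),interpolation=cv2.INTER_CUBIC),cv2.resize(S["img"][265:345,195:275,::-1],(400,400),interpolation=cv2.INTER_CUBIC)]))
E
```

```text
bar dir [-0.156 -0.981  0.12 ]
Lend [0.5577 0.3271 0.1907] scene crop [334.  84.]
Rend [0.5411 0.2223 0.2035] scene crop [203. 166.]
hookT [0.5496 0.2758 0.197 ] scene crop [272. 123.]
hook tri (array([0.55045679, 0.27610719, 0.19851522]), [np.float64(0.000854167723129653), np.float64(0.0008541677231296767)])
plateL 171.9 0.089
plateTop -98.0 0.155
armL 171.9 0.064
armR 174.2 0.066
T [ 21  29  30  33 745] [429.8 194.3] [ 0.5432 -0.2029  0.118 ]
S [ 62   2  41  33 482] [265.5 281.1] [ 0.5676 -0.1255  0.118 ]
S [  26   18   57   52 2206] [233.5 308.2] [ 0.5537 -0.219   0.118 ]
S [   7   61   80   49 1059] [225.3 350.8] [ 0.6051 -0.301   0.118 ]
```

View pics/str.png

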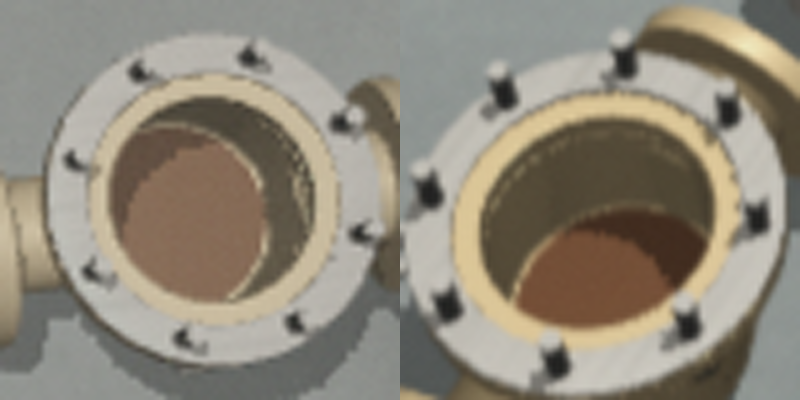

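Crop: the recess edge (outer edge of the cream ring) shows at crop-left x 90–340, y 73–325 and crop-right x 452–742, y 92–350. The studs all stand on the grey flange, and the pot is open and empty. I'll fit circles on the face plane.

Run:
```python
from h import *
S=dict(np.load("scene0.npz"));T=dict(np.load("top0.npz"))
el=[]
for f,n,(x0,x1,y0,y1) in((T,"T",(408,465,163,222)),(S,"S",(200,268,278,340))):
    img=f["img"][y0:y1,x0:x1];h=cv2.cvtColor(img,cv2.COLOR_RGB2HSV)
    for th in(45,60):
        m=(h[...,1]>th).astype(np.uint8);k,l,st,ce=cv2.connectedComponentsWithStats(m);i=1+np.argmax(st[1:,4])
        c=max(cv2.findContours((l==i).astype(np.uint8),0,1)[0],key=cv2.contourArea)
        hu=cv2.convexHull(c)[:,0]+[x0,y0];e=cv2.fitEllipse(hu.astype(np.float32))
        W=np.array([onz(f,p,.118)[:2] for p in hu]);s=np.linalg.lstsq(np.c_[2*W,np.ones(len(W))],(W**2).sum(1),rcond=None)[0]
        print(n,th,st[i],"ell",np.round(e[0],1),"circle",s[:2].round(4),"R",np.sqrt(s[2]+s[:2]@s[:2]).round(4))
    el.append(e[0])
print(tri([T,S],el))
```

```text
T 45 [   4    6   47   47 1718] ell [434.8 191.8] circle [ 0.5504 -0.2166] R 0.0622
T 60 [   7   10   39   39 1079] ell [434.  192.1] circle [ 0.5495 -0.2144] R 0.0517
S 45 [   5    5   58   52 2303] ell [233.6 308.6] circle [ 0.553  -0.2177] R 0.0626
S 60 [   5    5   58   52 2247] ell [233.6 308.5] circle [ 0.553  -0.2175] R 0.062
(array([ 0.55038683, -0.21672973,  0.10946127]), [np.float64(6.917495790693055e-05), np.float64(6.917495790706316e-05)])
```

Hook/bar is at (0.550, 0.2755, ~0.199), text says 0.200. The stand's x axis is at yaw ≈ −8.3°, and the seat is at (0.5515, −0.217), recess radius 62.5 mm against 63.5. I grip on the −y end, 33 mm from the middle: (0.545, 0.243), tool turned by +63°. Moving out, high.

Request:
{"api": "send_rows", "payload": {
  "plan": [
    [[2.5,2,1.2,7,1],[2.5,2,1.2,7,1],[2.5,2,1.2,7,1],[2.5,2,1.2,7,1],[2.5,2,1.2,7,1],[2.5,2,1.2,7,1],[2.5,2,1.2,7,1],[2.5,2,1.2,7,1],[2.5,2,1.2,7,1],[2.5,2,1.2,0,1],[0.5,3.5,0,0,1],[0.5,3.5,0,0,1],[0.5,3.5,0,0,1],[0.5,3.5,0,0,1],[0.5,3.5,0,0,1],[0.5,3.5,0,0,1],[0.5,3.5,0,0,1],[0.5,3.5,0,0,1],[0.5,3.5,0,0,1],[0.5,3.5,0,0,1]]
  ]
}}

```text
clock: 1.77
tool_pos: [0.4985, -0.0407, 0.362]
ee_rot: [[0.147, 0.989, -0.001], [0.989, -0.147, 0.0], [0.0, -0.001, -1.0]]
wrist_force: [1.1, -0.9, -0.0]
width: 0.998
```

Request:
{"api": "send_rows", "payload": {
  "plan": [
    [[0.58,3.55,0,0,1],[0.58,3.55,0,0,1],[0.58,3.55,0,0,1],[0.58,3.55,0,0,1],[0.58,3.55,0,0,1],[0.58,3.55,0,0,1],[0.58,3.55,0,0,1],[0.58,3.55,0,0,1],[0,0,-2,0,1],[0,0,-2,0,1],[0,0,-2,0,1],[0,0,-2,0,1],[0,0,-2,0,1],[0,0,-0.5,0,1],[0,0,0,0,1],[0,0,0,0,1]]
  ]
}}

```text
clock: 3.1
tool_pos: [0.5456, 0.2416, 0.2576]
ee_rot: [[0.147, 0.989, 0.0], [0.989, -0.147, 0.0], [0.0, 0.0, -1.0]]
wrist_force: [0.2, 0.3, 0.5]
width: 1.003
```

Run:
```python
from bench import robot,cams
from h import *
f=cams.grab_frame("scene");t=cams.grab_frame("top");np.savez("scene1.npz",**f)
s=robot.state();print(s["tool_pos"],s["wrist_force"],s["joints"].round(2) if hasattr(s["joints"],"round") else s["joints"])
X=np.array([.545,.243,.199]);print(proj(f,X),proj(t,X))
a=cv2.resize(f["img"][100:200,290:390,::-1],(400,400),interpolation=cv2.INTER_CUBIC);b=cv2.resize(t["img"][140:240,215:315,::-1],(400,400),interpolation=cv2.INTER_CUBIC)
cv2.imwrite("pics/pre.png",np.hstack([a,b]))
```

```text
[0.54621474 0.24169856 0.25874355] [-0.23980998  0.05771401  0.05847736] [0.23 0.47 1.49 0.   1.18 0.38]
[345.75877816 160.03290044] [258.89434119 190.2596105 ]
```

View pics/pre.png

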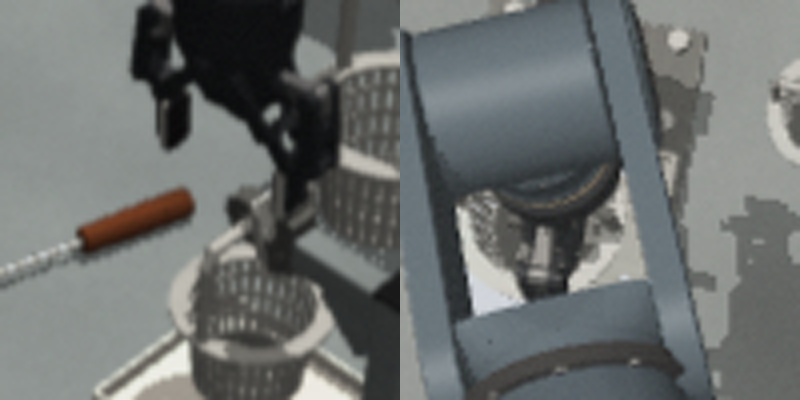

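The open fingers straddle the bar: scene crop shows fingers at (170,120) and (320,110), bar end at (210,250) below. Lowering 6.7 cm, then closing gently.

Request:
{"api": "send_rows", "payload": {
  "plan": [
    [[0,0,-1.5,0,1],[0,0,-1.5,0,1],[0,0,-1.5,0,1],[0,0,-1.5,0,1],[0,0,-0.7,0,1],[0,0,0,0,1],[0,0,0,0,0.4],[0,0,0,0,0.4],[0,0,0,0,0.4],[0,0,0,0,0.4]]
  ],
  "force": 20
}}

```text
clock: 4.03
tool_pos: [0.5459, 0.2417, 0.1913]
ee_rot: [[0.147, 0.989, 0.002], [0.989, -0.147, 0.0], [0.001, 0.002, -1.0]]
wrist_force: [1.5, -0.2, 0.2]
width: 0.456
```

Request:
{"api": "send_rows", "payload": {
  "plan": [
    [[0,0,0,0,0],[0,0,0,0,0],[0,0,0,0,0],[0,0,0,0,0],[0,0,0,0,0],[0,0,0,0,0],[0,0,0,0,0],[0,0,0,0,0]]
  ],
  "force": 20
}}

```text
clock: 4.7
tool_pos: [0.5451, 0.2415, 0.1904]
ee_rot: [[0.147, 0.989, -0.0], [0.989, -0.147, -0.0], [-0.0, -0.0, -1.0]]
wrist_force: [-0.8, -0.5, 3.3]
width: 0.105
```

Request:
{"api": "send_rows", "payload": {
  "plan": [
    [[0,0,0,0,0],[0,0,0,0,0],[0,0,0,0,0],[0,0,0,0,0],[0,0,0,0,0]]
  ],
  "force": 100
}}

```text
clock: 5.12
tool_pos: [0.5454, 0.2416, 0.1905]
ee_rot: [[0.147, 0.989, 0.0], [0.989, -0.147, 0.0], [0.0, 0.0, -1.0]]
wrist_force: [-2.6, 0.4, 4.4]
width: 0.086
```

Request:
{"api": "send_rows", "payload": {
  "plan": [
    [[0,0,0.1,0,0],[0,0,0.1,0,0],[0,0,0.1,0,0],[0,0,0,0,0],[0,0,0,0,0]]
  ]
}}

```text
clock: 5.53
tool_pos: [0.5447, 0.2411, 0.1924]
ee_rot: [[0.147, 0.989, -0.002], [0.989, -0.147, -0.001], [-0.001, -0.002, -1.0]]
wrist_force: [-0.2, -1.1, -5.4]
width: 0.079
```

Request:
{"api": "send_rows", "payload": {
  "plan": [
    [[0,0,0.1,0,0],[0,0,0.05,0,0],[0,0,0,0,0],[0,0,0,0,0],[0,0,0,0,0]]
  ]
}}

```text
clock: 5.95
tool_pos: [0.5446, 0.2414, 0.1945]
ee_rot: [[0.147, 0.989, -0.002], [0.989, -0.147, -0.0], [-0.001, -0.001, -1.0]]
wrist_force: [-1.9, 0.0, -4.3]
width: 0.086
```

Run:
```python
from bench import robot,cams
import numpy as np
for i in range(6):
    cams.grab_frame("scene") if i else 0
    s=robot.state();print(np.round(s["tool_pos"],4),np.round(s["wrist_force"],1),np.round(s["torque"],2))
```

```text
[0.5446 0.2414 0.1945] [-1.9  0.  -4.3] [-0.18  0.19  0.04]
[0.5446 0.2414 0.1945] [-2.1 -0.1 -5.8] [-0.2   0.32  0.02]
[0.5446 0.2414 0.1945] [-1.4 -0.7 -5.5] [-0.17  0.29  0.07]
[0.5446 0.2414 0.1945] [-2.7 -0.5 -5.2] [-0.26  0.31  0.05]
[0.5447 0.2414 0.1945] [-2.3 -0.4 -5.8] [-0.22  0.31  0.04]
[0.5446 0.2414 0.1945] [-2.3 -1.3 -5.9] [-0.22  0.35  0.03]
```

Request:
{"api": "send_rows", "payload": {
  "plan": [
    [[0.1,-0.015,0,0,0],[0.1,-0.015,0,0,0],[0.1,-0.015,0,0,0],[0.1,-0.015,0,0,0],[0,0,0,0,0],[0,0,0,0,0]]
  ]
}}

```text
clock: 6.7
tool_pos: [0.5474, 0.2409, 0.1947]
ee_rot: [[0.146, 0.989, -0.004], [0.989, -0.146, -0.0], [-0.001, -0.004, -1.0]]
wrist_force: [-7.0, 0.2, -2.2]
width: 0.082
```

Request:
{"api": "send_rows", "payload": {
  "plan": [
    [[0.1,-0.015,0,0,0],[0.1,-0.015,0,0,0],[0.1,-0.015,0,0,0],[0,0,0,0,0],[0,0,0,0,0]]
  ]
}}

```text
clock: 7.12
tool_pos: [0.5498, 0.2406, 0.1947]
ee_rot: [[0.146, 0.989, -0.006], [0.989, -0.146, -0.0], [-0.001, -0.006, -1.0]]
wrist_force: [-6.6, -0.0, -3.1]
width: 0.08
```

Request:
{"api": "send_rows", "payload": {
  "plan": [
    [[0.1,-0.015,0,0,0],[0.1,-0.015,0,0,0],[0.1,-0.015,0,0,0],[0,0,0,0,0],[0,0,0,0,0]]
  ]
}}

```text
clock: 7.53
tool_pos: [0.5522, 0.2402, 0.1947]
ee_rot: [[0.146, 0.989, -0.007], [0.989, -0.146, -0.0], [-0.001, -0.007, -1.0]]
wrist_force: [-9.0, -0.0, -0.8]
width: 0.083
```

Request:
{"api": "send_rows", "payload": {
  "plan": [
    [[0.1,-0.015,0,0,0],[0,0,0,0,0],[0,0,0,0,0]]
  ]
}}

```text
clock: 7.78
tool_pos: [0.553, 0.2401, 0.1947]
ee_rot: [[0.146, 0.989, -0.007], [0.989, -0.146, -0.0], [-0.001, -0.007, -1.0]]
wrist_force: [-9.1, 0.3, -0.7]
width: 0.083
```

Request:
{"api": "send_rows", "payload": {
  "plan": [
    [[0.1,-0.015,0,0,0],[0,0,0,0,0],[0,0,0,0,0]]
  ]
}}

```text
clock: 8.03
tool_pos: [0.5538, 0.2399, 0.1947]
ee_rot: [[0.146, 0.989, -0.008], [0.989, -0.146, -0.0], [-0.001, -0.008, -1.0]]
wrist_force: [-9.3, 0.2, -0.8]
width: 0.08
```

Request:
{"api": "send_rows", "payload": {
  "plan": [
    [[0.1,-0.015,0,0,0],[0,0,0,0,0],[0,0,0,0,0]]
  ]
}}

```text
clock: 8.28
tool_pos: [0.5545, 0.2398, 0.1946]
ee_rot: [[0.146, 0.989, -0.008], [0.989, -0.146, -0.0], [-0.002, -0.008, -1.0]]
wrist_force: [-9.4, 0.1, -0.9]
width: 0.083
```

Request:
{"api": "send_rows", "payload": {
  "plan": [
    [[0.1,-0.015,0,0,0],[0,0,0,0,0],[0,0,0,0,0]]
  ]
}}

```text
clock: 8.53
tool_pos: [0.5553, 0.2397, 0.1945]
ee_rot: [[0.146, 0.989, -0.009], [0.989, -0.146, -0.0], [-0.002, -0.009, -1.0]]
wrist_force: [-10.5, 0.6, -0.5]
width: 0.08
```

Request:
{"api": "send_rows", "payload": {
  "plan": [
    [[0.1,-0.015,0,0,0],[0,0,0,0,0],[0,0,0,0,0]]
  ]
}}

```text
clock: 8.78
tool_pos: [0.5557, 0.2396, 0.1945]
ee_rot: [[0.146, 0.989, -0.01], [0.989, -0.146, -0.0], [-0.002, -0.01, -1.0]]
wrist_force: [-10.8, 0.3, 0.4]
width: 0.083
```

Request:
{"api": "send_rows", "payload": {
  "plan": [
    [[0.1,-0.015,0,0,0],[0,0,0,0,0],[0,0,0,0,0]]
  ]
}}

```text
clock: 9.03
tool_pos: [0.5558, 0.2396, 0.1944]
ee_rot: [[0.146, 0.989, -0.012], [0.989, -0.146, -0.0], [-0.002, -0.012, -1.0]]
wrist_force: [-11.9, 0.4, 1.3]
width: 0.083
```

Run:
```python
from bench import robot,cams
from h import *
F=[]
for i in range(4):
    f=cams.grab_frame("scene");s=robot.state();F.append(s["wrist_force"])
print(np.round(s["tool_pos"],4),np.mean(F,0).round(2),np.round(s["torque"],2))
X=np.array([.55,.2755,.199]);print(proj(f,X))
cv2.imwrite("pics/push.png",cv2.resize(f["img"][125:185,320:400,::-1],(800,600),interpolation=cv2.INTER_CUBIC))
```

```text
[0.5558 0.2396 0.1944] [-12.89   0.87   1.31] [0.11 1.87 0.28]
[354.02051158 153.78494815]
```

View pics/push.png

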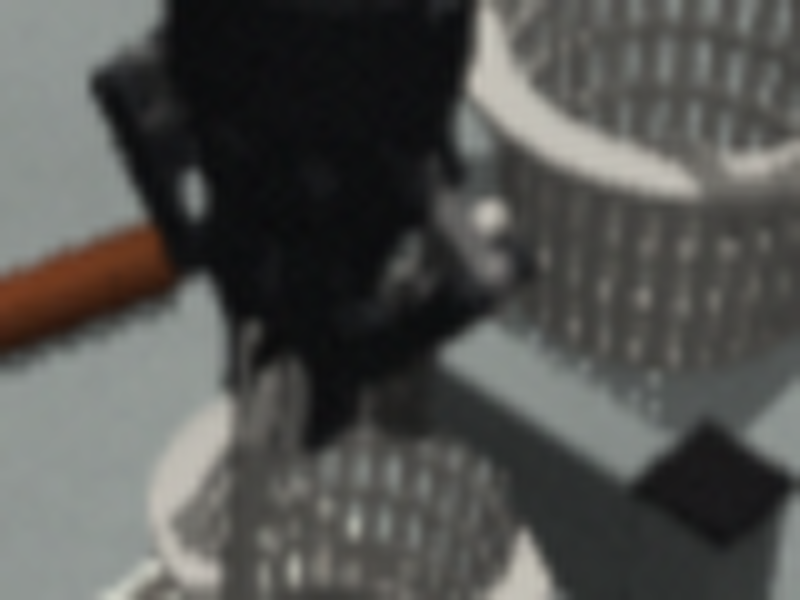

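Picture: the gripper hides the bar at the hook, around crop (340,290), so the forces decide. Over the last 1 mm commanded the bar moved only 0.1 mm and Fx climbed past 11 N to −12.9 N. Total travel is 11 mm, so the keeper is on its stop. Lifting slowly while pressing.

Request:
{"api": "send_rows", "payload": {
  "plan": [
    [[0,0,0.1,0,0],[0,0,0.1,0,0],[0,0,0.1,0,0],[0,0,0,0,0],[0,0,0,0,0]]
  ]
}}

```text
clock: 9.65
tool_pos: [0.5556, 0.2393, 0.1959]
ee_rot: [[0.146, 0.989, -0.013], [0.989, -0.146, -0.001], [-0.003, -0.013, -1.0]]
wrist_force: [-10.8, 1.8, -5.7]
width: 0.083
```

Request:
{"api": "send_rows", "payload": {
  "plan": [
    [[0.02,0,0.1,0,0],[0.02,0,0.1,0,0],[0.02,0,0.1,0,0],[0,0,0,0,0],[0,0,0,0,0]]
  ]
}}

```text
clock: 10.07
tool_pos: [0.5563, 0.2392, 0.1989]
ee_rot: [[0.146, 0.989, -0.013], [0.989, -0.146, -0.001], [-0.003, -0.013, -1.0]]
wrist_force: [-10.7, 1.0, -5.6]
width: 0.085
```

Request:
{"api": "send_rows", "payload": {
  "plan": [
    [[0.02,0,0.1,0,0],[0.02,0,0.1,0,0],[0.02,0,0.1,0,0],[0.02,0,0.1,0,0],[0,0,0,0,0]]
  ]
}}

```text
clock: 10.48
tool_pos: [0.5569, 0.2393, 0.2029]
ee_rot: [[0.146, 0.989, -0.014], [0.989, -0.146, -0.001], [-0.003, -0.013, -1.0]]
wrist_force: [-10.3, 0.5, -5.4]
width: 0.083
```

Request:
{"api": "send_rows", "payload": {
  "plan": [
    [[0.02,0,0.1,0,0],[0.02,0,0.1,0,0],[0.02,0,0.1,0,0],[0.02,0,0.1,0,0],[0,0,0,0,0]]
  ]
}}

```text
clock: 10.9
tool_pos: [0.5576, 0.2395, 0.2068]
ee_rot: [[0.146, 0.989, -0.014], [0.989, -0.146, -0.001], [-0.003, -0.014, -1.0]]
wrist_force: [-10.6, 2.1, -5.1]
width: 0.085
```

Request:
{"api": "send_rows", "payload": {
  "plan": [
    [[0,0,0.1,0,0],[0,0,0.1,0,0],[0,0,0.1,0,0],[0,0,0.1,0,0],[0,0,0,0,0]]
  ]
}}

```text
clock: 11.32
tool_pos: [0.5581, 0.2396, 0.211]
ee_rot: [[0.146, 0.989, -0.013], [0.989, -0.146, -0.001], [-0.002, -0.012, -1.0]]
wrist_force: [-10.2, 1.6, -5.8]
width: 0.086
```

Request:
{"api": "send_rows", "payload": {
  "plan": [
    [[0,0,0.1,0,0],[0,0,0.1,0,0],[0,0,0.1,0,0],[0,0,0.1,0,0],[0,0,0,0,0]]
  ]
}}

```text
clock: 11.73
tool_pos: [0.5603, 0.2396, 0.2164]
ee_rot: [[0.146, 0.989, -0.007], [0.989, -0.146, 0.0], [-0.001, -0.007, -1.0]]
wrist_force: [-8.1, 0.6, 0.1]
width: 0.08
```

Request:
{"api": "send_rows", "payload": {
  "plan": [
    [[0,0,0.1,0,0],[0,0,0.1,0,0],[0,0,0.1,0,0],[0,0,0.1,0,0],[0,0,0,0,0]]
  ]
}}

```text
clock: 12.15
tool_pos: [0.5626, 0.2393, 0.2207]
ee_rot: [[0.147, 0.989, -0.002], [0.989, -0.147, 0.0], [-0.0, -0.002, -1.0]]
wrist_force: [-5.7, 1.6, -4.1]
width: 0.081
```

Request:
{"api": "send_rows", "payload": {
  "plan": [
    [[-0.1,0.015,0.1,0,0],[-0.1,0.015,0.1,0,0],[-0.1,0.015,0.1,0,0],[-0.1,0.015,0,0,0],[0,0,0,0,0],[0,0,0,0,0]]
  ]
}}

```text
clock: 12.65
tool_pos: [0.5601, 0.2396, 0.2241]
ee_rot: [[0.147, 0.989, 0.001], [0.989, -0.147, 0.0], [0.0, 0.001, -1.0]]
wrist_force: [0.1, -0.2, -4.1]
width: 0.085
```

Run:
```python
from bench import robot,cams
from h import *
F=[]
for i in range(4):
    f=cams.grab_frame("scene");s=robot.state();F.append(s["wrist_force"])
print(np.round(s["tool_pos"],4),np.mean(F,0).round(2))
cv2.imwrite("pics/out.png",cv2.resize(f["img"][115:215,310:420,::-1],(660,600),interpolation=cv2.INTER_CUBIC))
```

```text
[0.5597 0.2397 0.2238] [-0.07  0.35 -4.09]
```

View pics/out.png

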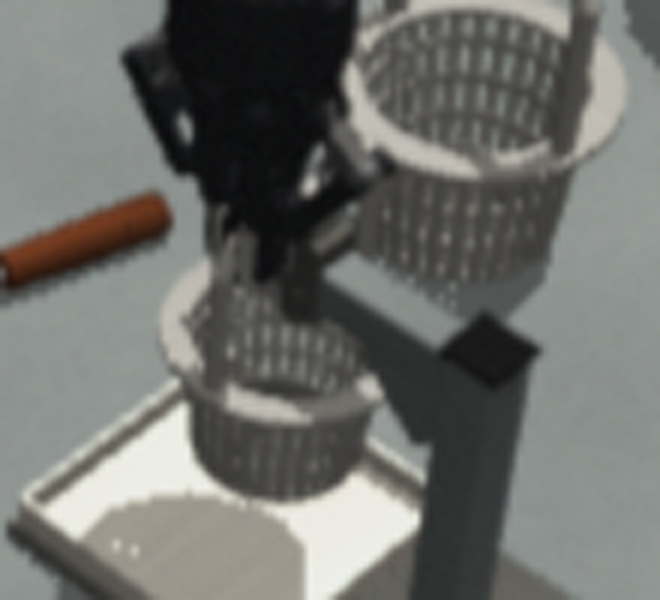

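The picture shows the basket free of hook contact (cup at crop (280,430), hook behind the gripper). Forces: Fx ≈ 0, Fz −4.1, which is weight only. The bar is 33 mm up, so drawing forward.

Request:
{"api": "send_rows", "payload": {
  "plan": [
    [[-0.3,0.045,0.05,0,0],[-0.3,0.045,0.05,0,0],[-0.3,0.045,0,0,0],[-0.3,0.045,0,0,0],[-0.3,0.045,0,0,0],[0,0,0,0,0]]
  ]
}}

```text
clock: 13.35
tool_pos: [0.5434, 0.2421, 0.2248]
ee_rot: [[0.146, 0.989, -0.001], [0.989, -0.146, -0.0], [-0.0, -0.001, -1.0]]
wrist_force: [-0.2, -0.3, -3.2]
width: 0.086
```

Request:
{"api": "send_rows", "payload": {
  "plan": [
    [[-0.6,0.09,0,0,0],[-0.6,0.09,0,0,0],[-0.6,0.09,0,0,0],[-0.6,0.09,0,0,0],[-0.6,0.09,0,0,0],[-0.6,0.09,0,0,0],[-0.6,0.09,0,0,0],[-0.6,0.09,0,0,0],[-0.6,0.09,0,0,0],[-0.6,0.09,0,0,0],[-0.6,0.09,0,0,0],[-0.6,0.09,0,0,0],[-0.6,0.09,0,0,0],[-0.6,0.09,0,0,0],[-0.6,0.09,0,0,0],[0,0,0,0,0]]
  ]
}}

```text
clock: 14.68
tool_pos: [0.4526, 0.2555, 0.2247]
ee_rot: [[0.146, 0.989, -0.002], [0.989, -0.146, -0.0], [-0.001, -0.002, -1.0]]
wrist_force: [-0.5, 0.2, -5.0]
width: 0.08
```

Request:
{"api": "send_rows", "payload": {
  "plan": [
    [[0,0,1,0,0],[0,0,1.5,0,0],[0,0,1.5,0,0],[0,0,1.5,0,0],[0,0,1.5,0,0],[0,0,1.5,0,0],[0,0,1.5,0,0],[0,0,1.5,0,0],[0,0,1.5,0,0],[0,0,1.5,0,0],[0,-1,0.5,0,0],[0.3,-1.5,0,0,0],[0.4,-2,0,0,0],[0.4,-2,0,0,0],[0.4,-2,0,0,0],[0.4,-2,0,0,0],[0.4,-2,0,0,0],[0.4,-2,0,0,0],[0.4,-2,0,0,0],[0.4,-2,0,0,0]]
  ]
}}

```text
clock: 16.35
tool_pos: [0.4893, 0.0686, 0.3748]
ee_rot: [[0.147, 0.989, -0.0], [0.989, -0.147, -0.001], [-0.001, 0.0, -1.0]]
wrist_force: [0.6, -0.9, -4.0]
width: 0.083
```

Request:
{"api": "send_rows", "payload": {
  "plan": [
    [[0.4,-2,0,0,0],[0.4,-2,0,0,0],[0.4,-2,0,0,0],[0.4,-2,0,0,0],[0.4,-2,0,0,0],[0.4,-2,0,0,0],[0.4,-2,0,0,0],[0.4,-2,0,0,0],[0.4,-2,0,0,0],[0.4,-2,0,0,0],[0.4,-2,0,0,0],[0.4,-2,0,0,0],[0.4,-2,0,0,0],[0.2,-2,0,0,0],[0.2,-2,0,0,0],[0,-1,0,0,0],[0,-0.7,0,0,0],[0,0,0,0,0],[0,0,0,0,0],[0,0,0,0,0]]
  ]
}}

```text
clock: 18.02
tool_pos: [0.5452, -0.2454, 0.3748]
ee_rot: [[0.146, 0.989, -0.0], [0.989, -0.146, 0.001], [0.001, -0.001, -1.0]]
wrist_force: [0.1, -0.0, -4.5]
width: 0.083
```

Run:
```python
from bench import robot,cams
from h import *
f=cams.grab_frame("scene");t=cams.grab_frame("top");np.savez("s2.npz",**f);np.savez("t2.npz",**t)
s=robot.state();p=np.array(s["tool_pos"]);print(p.round(4),np.round(s["wrist_force"],1),s["clock"])
X=p+[.005,.031,.008-.080];print(X,proj(f,X),proj(t,X))
a=proj(f,X).astype(int);b=proj(t,X).astype(int);print(a,b)
A=f["img"][a[1]-60:a[1]+90,a[0]-50:a[0]+50,::-1];B=t["img"][b[1]-75:b[1]+75,b[0]-50:b[0]+50,::-1]
cv2.imwrite("pics/over.png",np.hstack([cv2.resize(A,(400,600)),cv2.resize(B,(400,600))]))
```

```text
[ 0.5454 -0.2454  0.375 ] [ 0.1  0.2 -3. ] 18.1167
[ 0.55041163 -0.21439171  0.30298238] [220.09504284 257.90116023] [455.29203538 180.84117441]
[220 257] [455 180]
```

View pics/over.png

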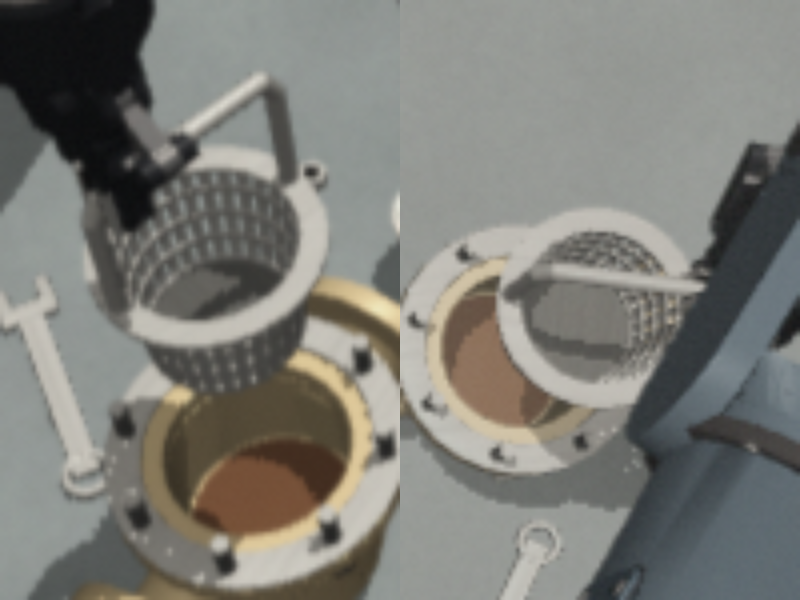

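Picture: the rim outline in scene spans crop x 85–327, y 145–348; in top, crop x 497–697, y 208–408. Triangulating the rim centre.

Run:
```python
from h import *
f=dict(np.load("s2.npz"));t=dict(np.load("t2.npz"))
a=(170+206/4,197+246/4);b=(405+197/4,105+308/4)
print(tri([f,t],[a,b]),onz(t,b,.303),onz(f,a,.303))
# rim edges by hand: circle fit on z=.303 (rim top)
for g,ps in((t,[(97+400,300),(600,208),(690,270),(515,370),(590,408),(640,395),(530,235)]),):
    W=np.array([onz(g,(405+(x-400)/4,105+y/4),.303)[:2] for x,y in ps]);s=np.linalg.lstsq(np.c_[2*W,np.ones(len(W))],(W**2).sum(1),rcond=None)[0];print(s[:2],np.sqrt(s[2]+s[:2]@s[:2]))
W=np.array([onz(f,(170+x/4,197+y/4),.303)[:2] for x,y in [(327,235),(210,145),(265,155),(310,190),(305,300),(250,335),(190,347),(140,330)]]);s=np.linalg.lstsq(np.c_[2*W,np.ones(len(W))],(W**2).sum(1),rcond=None)[0];print(s[:2],np.sqrt(s[2]+s[:2]@s[:2]))
```

```text
(array([ 0.5494067 , -0.2125565 ,  0.29772343]), [np.float64(0.0012855608424597101), np.float64(0.001285560842459641)]) [ 0.54773934 -0.21188483  0.303     ] [ 0.55356509 -0.21387183  0.303     ]
[ 0.54793018 -0.21156018] 0.05759771782216258
[ 0.55351532 -0.21146338] 0.0565343124125874
```

Request:
{"api": "send_rows", "payload": {
  "plan": [
    [[0.1,-0.45,-0.5,0,0],[0,0,-1,0,0],[0,0,-1,0,0],[0,0,-1,0,0],[0,0,-1,0,0],[0,0,-1,0,0],[0,0,-1,0,0],[0,0,-1,0,0],[0,0,-1,0,0],[0,0,-1,0,0],[0,0,-1,0,0],[0,0,-0.8,0,0],[0,0,-0.7,0,0],[0,0,-0.5,0,0],[0,0,-0.5,0,0],[0,0,-0.5,0,0],[0,0,0,0,0],[0,0,0,0,0],[0,0,0,0,0]]
  ]
}}

```text
clock: 19.7
tool_pos: [0.5468, -0.2512, 0.2402]
ee_rot: [[0.147, 0.989, 0.001], [0.989, -0.147, -0.001], [-0.0, 0.001, -1.0]]
wrist_force: [-0.3, -0.4, -3.4]
width: 0.087
```

Run:
```python
from bench import robot,cams
from h import *
f=cams.grab_frame("scene");t=cams.grab_frame("top");np.savez("s3.npz",**f);np.savez("t3.npz",**t)
s=robot.state();p=np.array(s["tool_pos"]);print(p.round(4),np.round(s["wrist_force"],1),s["clock"])
A=f["img"][245:345,185:285,::-1];B=t["img"][140:240,390:490,::-1]
cv2.imwrite("pics/low.png",np.hstack([cv2.resize(A,(400,400),interpolation=cv2.INTER_CUBIC),cv2.resize(B,(400,400),interpolation=cv2.INTER_CUBIC)]))
```

```text
[ 0.5468 -0.2512  0.2403] [ 0.2  0.1 -3.2] 19.8
```

View pics/low.png

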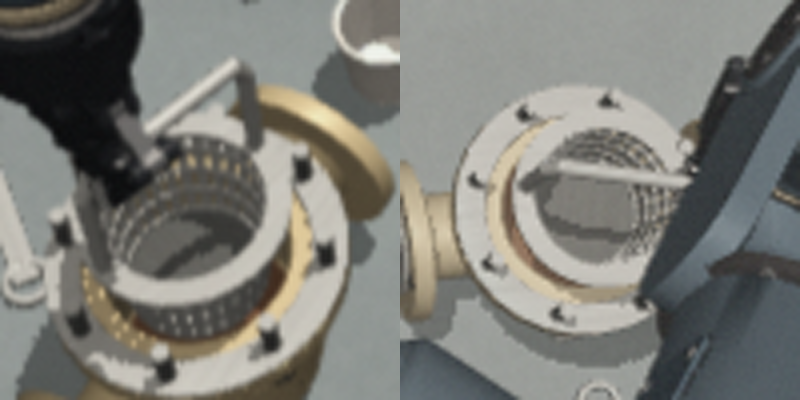

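Picture: the foot is inside the bore and the rim is above the studs. Rim edges: top crop left (512,200) and bottom (592,287); scene crop right (296,190) and bottom (170,307). Checking the centring with a known-radius fit.

Run:
```python
from h import *
from scipy.optimize import least_squares as ls
f=dict(np.load("s3.npz"));t=dict(np.load("t3.npz"))
def fit(g,ps,o,z,r):
    W=np.array([onz(g,(o[0]+x/4-.4,o[1]+y/4-.4),z)[:2] for x,y in ps])
    q=ls(lambda c:np.hypot(*(W-c).T)-r,[.55,-.217]);return q.x.round(4),(q.fun*1e3).round(1)
print(fit(t,[(112,200),(130,147),(130,250),(160,277),(192,287),(235,282)],(390,140),.168,.058))
print(fit(f,[(296,190),(283,240),(240,285),(170,307),(120,290)],(185,245),.168,.058))
# flange outer edge z=.118 r=.084
print(fit(t,[(55,190),(90,115),(190,86),(70,260),(110,308),(170,333),(220,330)],(390,140),.118,.084))
print(fit(f,[(350,250),(335,310),(290,355),(210,390),(150,396)],(185,245),.118,.084))
```

```text
(array([ 0.5501, -0.2175]), array([ 0.4, -1.4,  0.3,  0.4, -0.3, -1. ]))
(array([ 0.5536, -0.2159]), array([ 0.1, -0.5, -0.2,  1.3, -1. ]))
(array([ 0.551 , -0.2167]), array([ 0.5,  1.8, -1.7, -1.3, -0.9,  0.1,  0.8]))
(array([ 0.5529, -0.2161]), array([-0.4,  1.7, -0.9, -1.6,  1.5]))
```

Centred within 1 mm in both views. Lowering, slowly at the end.

Request:
{"api": "send_rows", "payload": {
  "plan": [
    [[0,0,-0.5,0,0],[0,0,-0.5,0,0],[0,0,-0.5,0,0],[0,0,-0.5,0,0],[0,0,-0.5,0,0],[0,0,-0.5,0,0],[0,0,-0.5,0,0],[0,0,-0.4,0,0],[0,0,-0.3,0,0],[0,0,-0.2,0,0],[0,0,0,0,0],[0,0,0,0,0]]
  ]
}}

```text
clock: 20.8
tool_pos: [0.5465, -0.2511, 0.1958]
ee_rot: [[0.147, 0.989, 0.0], [0.989, -0.147, 0.0], [0.0, 0.0, -1.0]]
wrist_force: [0.1, -1.0, -5.4]
width: 0.085
```

Request:
{"api": "send_rows", "payload": {
  "plan": [
    [[0,0,-0.1,0,0],[0,0,-0.1,0,0],[0,0,-0.1,0,0],[0,0,0,0,0],[0,0,0,0,0]]
  ]
}}

```text
clock: 21.22
tool_pos: [0.5465, -0.251, 0.1928]
ee_rot: [[0.147, 0.989, -0.0], [0.989, -0.147, 0.0], [0.0, -0.0, -1.0]]
wrist_force: [0.8, -0.5, -4.0]
width: 0.087
```

Request:
{"api": "send_rows", "payload": {
  "plan": [
    [[0,0,-0.1,0,0],[0,0,-0.1,0,0],[0,0,0,0,0],[0,0,0,0,0]]
  ]
}}

```text
clock: 21.55
tool_pos: [0.5464, -0.251, 0.1907]
ee_rot: [[0.147, 0.989, -0.0], [0.989, -0.147, 0.0], [0.0, -0.0, -1.0]]
wrist_force: [-0.5, 0.0, -4.1]
width: 0.079
```

Request:
{"api": "send_rows", "payload": {
  "plan": [
    [[0,0,-0.1,0,0],[0,0,-0.1,0,0],[0,0,0,0,0],[0,0,0,0,0]]
  ]
}}

```text
clock: 21.88
tool_pos: [0.5467, -0.2514, 0.1891]
ee_rot: [[0.147, 0.989, 0.001], [0.989, -0.147, -0.001], [-0.001, 0.001, -1.0]]
wrist_force: [-0.6, -0.7, -1.6]
width: 0.084
```

Contact begins, and the height fits. Pressing on gently.

Request:
{"api": "send_rows", "payload": {
  "plan": [
    [[0,0,-0.1,0,0],[0,0,-0.1,0,0],[0,0,0,0,0],[0,0,0,0,0]]
  ]
}}

```text
clock: 22.22
tool_pos: [0.5465, -0.2519, 0.1876]
ee_rot: [[0.147, 0.989, 0.0], [0.989, -0.147, -0.002], [-0.002, 0.001, -1.0]]
wrist_force: [-3.3, -4.0, 3.5]
width: 0.081
```

Request:
{"api": "send_rows", "payload": {
  "plan": [
    [[0,0,-0.1,0,0],[0,0,0,0,0],[0,0,0,0,0]]
  ]
}}

```text
clock: 22.47
tool_pos: [0.5466, -0.2519, 0.1875]
ee_rot: [[0.147, 0.989, 0.001], [0.989, -0.147, -0.002], [-0.002, 0.001, -1.0]]
wrist_force: [-3.9, -2.6, 9.3]
width: 0.086
```

The descent has stopped at 0.1875 (home expected ≈0.188) and Fz has swung to +9 N. Looking before letting go.

Run:
```python
from bench import robot,cams
from h import *
f=cams.grab_frame("scene");t=cams.grab_frame("top")
A=f["img"][245:345,185:285,::-1];B=t["img"][140:240,390:490,::-1]
cv2.imwrite("pics/seat.png",np.hstack([cv2.resize(A,(400,400),interpolation=cv2.INTER_CUBIC),cv2.resize(B,(400,400),interpolation=cv2.INTER_CUBIC)]))
```

```text
(no output)
```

View pics/seat.png

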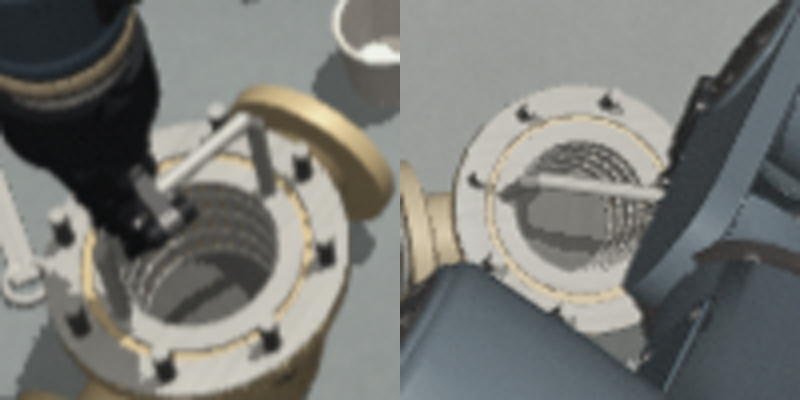

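The rim sits inside the recess with an even thin cream gap all round (scene crop centre (195,250), top (585,208)). Relieving the press, opening and withdrawing upward.

Request:
{"api": "send_rows", "payload": {
  "plan": [
    [[0,0,0.1,0,0],[0,0,0,0,0],[0,0,0,0,0.2],[0,0,0,0,0.4],[0,0,0,0,0.6],[0,0,0,0,0.6],[0,0,0,0,0.6],[0,0,0,0,0.6],[0,0,0,0,0.6]]
  ]
}}

```text
clock: 23.32
tool_pos: [0.5465, -0.2508, 0.1866]
ee_rot: [[0.147, 0.989, -0.0], [0.989, -0.147, 0.0], [0.0, -0.0, -1.0]]
wrist_force: [-0.3, -0.9, 0.5]
width: 0.601
```

Request:
{"api": "send_rows", "payload": {
  "plan": [
    [[0,0,0.3,0,0.6],[0,0,0.6,0,0.6],[0,0,1,0,0.6],[0,0,1,0,0.6],[0,0,1.5,0,0.6],[0,0,1.5,0,0.6],[0,0,1.5,0,0.6],[0,0,1.5,0,0.6],[0,0,1.5,0,0.6],[0,0,1.5,0,0.6],[0,-2,0,0,0.6],[0,-2.5,0,0,0.6],[0,-2.5,0,0,0.6],[0,-2.5,0,0,0.6],[0,-2.5,0,0,0.6],[0,-2.5,0,0,0.6],[0,-2.5,0,0,0.6],[0,0,0,0,0.6],[0,0,0,0,0.6]]
  ]
}}

```text
clock: 24.9
tool_pos: [0.5461, -0.4225, 0.3066]
ee_rot: [[0.149, 0.989, 0.001], [0.989, -0.149, -0.001], [-0.0, 0.001, -1.0]]
wrist_force: [-1.3, 0.3, 0.2]
width: 0.6
```

Run:
```python
from bench import robot,cams
from h import *
f=cams.grab_frame("scene");t=cams.grab_frame("top")
s=robot.state();print(s["tool_pos"],s["wrist_force"],s["clock"])
A=f["img"][100:400,150:450,::-1];B=t["img"][110:260,390:490,::-1]
cv2.imwrite("pics/end.png",np.hstack([cv2.resize(A,(450,450)),cv2.resize(B,(300,450))]))
T0=dict(np.load("top0.npz"))["img"].astype(int);d=np.abs(T0-t["img"]).max(2)[60:290,180:385]
print("changed px near tin/nuts/stand/driver:",(d[:,:]>40).sum())
```

```text
[ 0.5464067  -0.42041405  0.30651663] [-0.34851131 -0.31956901 -0.46253816] 25.0
changed px near tin/nuts/stand/driver: 1663
```

View pics/end.png

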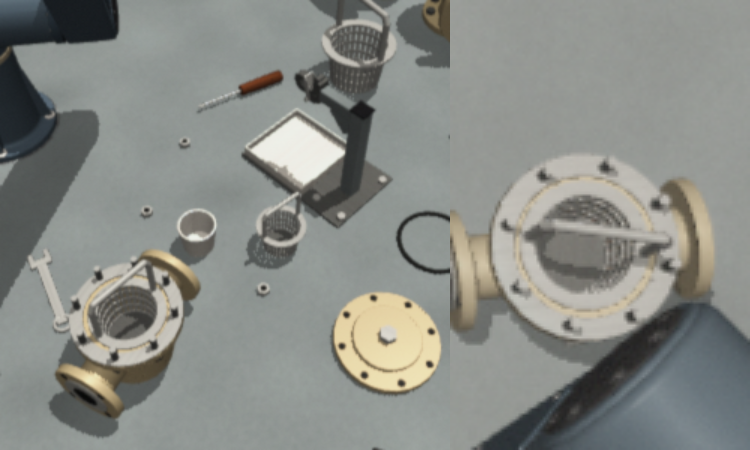

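The basket sits level in the recess (scene crop (130,315)). The hook is empty with its keeper shut, the tin, nuts, spanner and driver look undisturbed, and the robot is clear. Handing in.

```bash
python3 -c "
from bench import robot;print(robot.finish_job())"
```

```text
the job is handed in; nothing more can be done
None
```

The basket is off the hook and seated in the strainer body, and I handed the job in at about 25 s; no verdict was reported.

**What I did**
- I gripped the handle about 34 mm from its middle, at 100 N.
- I lifted it about 4.5 mm and pressed it back about 11 mm until the keeper met its stop. Over the last 1 mm commanded it barely moved, and the force reached about 13 N.
- Keeping it pressed back, I raised it about 33 mm past the beak and drew it forward off the hook. The highest force I read was about 13 N, but I read it only between moves, so a brief peak could have gone unseen.
- I centred the basket over the strainer, to within about 1 mm in both views, and lowered it. It stopped at tool height 0.1875 m, against about 0.188 m expected, with about 9 N of upward force. I eased the press, then let go.

**Last checks**
- The final picture shows the rim level, with an even gap all round. The hook is empty with its keeper shut, and the wrist force is about zero with the gripper clear.
- The tin, nuts, spanner and screwdriver look unmoved by eye.
- The pixel comparison of the stand, tin and nut area showed 1663 changed pixels. I expected changes there because the basket and its shadow had left, but I did not separate those from anything else.

**Disagreements**
- The two cameras differed by about 2 to 6 mm on x, so I worked from differences within each view.
- The two-view fit of the bar showed a false slope of about 7°; I used only its middle and its heading.
- The gripper hid the bar and keeper during the press and the lift, so those steps rest on force and position readings.

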